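# Set the eyelet of a rug hang tag with the bench pliers

## Robot

A 6-joint arm with a two-finger parallel gripper is mounted at the origin on the work surface. World frame = base frame: x ahead of the robot, y to its left, z up, the work surface at z = 0. Lengths are in m, angles in degrees, forces in N, time in s.
With the tool pointing down it reaches from about 0.275 to 0.85 m from the base axis. Payload 19 kg.
Tool frame: the origin (TCP) lies midway between the tips of the shut fingers; the grasp point (between the pads) lies 19 mm behind it; z points along the fingers, y is the line along which they close (so a half turn about z gives the same grasp; the last joint's range is limited). The gripper opens to 85 mm and grips with 20 to 120 N. Pads are 22 mm wide; open, the fingers measure 114 mm over their backs; the gripper's body (76 mm by 85 mm) begins 54 mm behind the grasp point. The pads swing forward as they close: fully open they stand 13 mm farther back than shut.
Start: joints at [67.38, 8.623, 82.357, -0, 89.026, -7.678], TCP at [0.148, 0.556, 0.231] pointing down, gripper open.
Joint ranges: [-160.23, 160.23], [-39.13, 120.54], [6.94, 153.29], [-79.49, 259.48], [9.18, 160.14], [-161.06, 161.06]. Speed limits (degrees/s): [108.29, 108.29, 127.2, 172.46, 172.46, 172.46].

## Interface

Orientations are given as a 3x3 rotation matrix whose columns are the frame's x, y, z axes.
In Python, from rig import r, cams, ticket gives the robot as it stands.
- The arm moves only by the tool jog_arm, never from a script. Its arguments are lists of equal length, an entry for each row: "translation": the shift along the tool's x, y, z in mm, a list of three; "yaw": the turn about the tool's z in rad; "hand": the closure, from -1 (fully open) to 1 (shut), so that 0 is half open. A call has exactly 8 rows; each row is the pose to reach, as a shift and turn from the pose commanded when the call began, along the tool's axes at that moment; what a row does not reach only later rows make up. A row lasts 1/10 s, in which the tool goes at most 50 mm and 8.59 degrees, less where a joint would pass 70% of its speed; a pose out of reach is approached as far as the arm can. A call with a gripper value outside its range is refused whole. The fingers move at their own pace and stop on an object; the grip force is fixed at half the most. Time passes only in rows, so rows that repeat a pose let the fingers close, or fill a call up. It gives the time, the measured TCP pose, the force, the opening and the grip force at its end, in the units of the state.
- r.get_state(): the state, without advancing time (a new reading comes with each control period).
- cams.snapshot(name): name is "scene" or "top" or "wrist"; returns a dict with "color" (400x640x3 uint8, blue, green, red), "fx", "fy", "cx", "cy" (pixels), "dist_coeffs" ([k1, k2, p1, p2, k3] as OpenCV has them; the pictures are not rectified), "origin" and "rotation" of the camera in the world. Camera axes: x right, y down, z forward; pixel columns grow to the right and rows downward; lengths in m; the calibration is good to about 2 mm. A picture is of the moment at which its call begins. There is no depth.
- ticket.close_job(): hands the job in; it is judged then, once.
The state is a dict: "clock": time; "joints": joint angles; "qd": joint speeds; "effort": joint torques, N m; "position": TCP position; "ee_rot": TCP orientation; "ft_force": force on the tool from outside, world axes, zero at the start; "moment": the same for the moment, N m; "finger_gap": finger opening in m; "gripper_force": force on a finger pad.
Only numpy, scipy, OpenCV 4.12 (cv2) and the standard library are available. Lean on these libraries where they do the work, as an engineer would, in place of code of your own. Each camera call takes 0.05 s, during which the arm holds its last target. There are 200 camera calls.

## Task

One of the two eyelet pliers mounted on the bench has a plywood hang tag with a brass eyelet standing in its jaws. Squeeze the two handles of that pair together until the eyelet's resistance gives and it snaps shut against the tag, then let go so that the handles spring open, leaving the tag standing in its holder.

Things in the scene. Friction and masses are not known exactly. Their poses are not given: they have to be found in the camera images.
- press: Loaded eyelet pliers lying flat, fixed on a 125 x 84 x 10 mm steel plate; an identical empty pair stands elsewhere. Origin on the bench top under the pivot, z up. Jaws and tag holder lie to its +x, two handles to -x, mirrored about its x axis in a level V. Handles end in black grips, bars 12 mm wide, 37 to 55 mm above the bench (nothing beneath), from 55 to 130 mm behind the pivot.
- press_handle (a joint): Closing angle of each handle of the loaded pliers, rad: 0 open (a spring returns it), 0.138 closed on a firm stop. Vertical pivot; both handles are geared to move alike. Width over both grips, open: 44 mm at 55 mm behind the pivot, 62 at 110, 69 at 130; closed: about 29 to 33 mm. At 110 mm each handle resists with 2 N, rising to a 9 N peak, then 3 N; squeezing with 25 to 40 N is ample.
- eyelet (a joint): How far each half of the brass eyelet (a disc 30 mm across, 5 mm thick, on either face of the tag) is pushed towards the tag, m: 0 unset (disc 5 mm off the tag), 0.005 set (flat on it). The jaws meet it at a handle angle of about 0.02; resistance peaks at about 0.0013 (angle 0.052) and has given by 0.0025 (angle 0.08); then it snaps to 0.005 by itself and stays.
- eyelet_mid (a point): Centre of the eyelet in the plywood hang tag, a loose plate 40 mm wide, 4 mm thick and 64 mm high, standing on edge in the slot of the loaded pliers' holder, its top 74 mm above the bench. The point lies 45 mm ahead of the pivot along the press's +x, 46 mm above the bench; z is up along the tag, y square to its faces.
There are look-alikes about, which are no part of the job. What is shaped like the press but blue is not meant.

How it is judged (in metres and radians):
On the way:
1. the handles of the loaded pliers are squeezed together and the eyelet has snapped shut (value of joint press_handle above 0.1 rad and value of joint eyelet above 0.004 m), for 0.1 s.
At the end, for the whole second after the job is handed in: The eyelet is set (each half pushed in by more than 4 of its 5 mm), the handles have sprung open again (angle below 0.05 rad), and the tag still stands in its holder: eyelet centre within about 12 mm of its place in the loaded pliers, tag upright within 0.2 rad (11 degrees) (value of joint eyelet above 0.004 m and value of joint press_handle below 0.05 rad and distance between eyelet_mid and press between 0.052 and 0.078 m and x of eyelet_mid in the frame of press above 0.033 m and angle between eyelet_mid's own z axis and vertical below 0.2 rad); the robot touches nothing.
It also fails if it takes over 29 s, if anything falls off the work surface, if the arm or the gripper's body presses on something with over 40 N, if the wrist force passes 120 N, or if a joint passes its speed limit or range.

## Working session

There is one attempt and no reset: what is moved stays moved. The work goes in short steps, Python scripts to look and compute and a tool call to move; the robot and the scene stay as the last step left them, time stands still between calls to the robot, and variables do not carry over. Pictures are saved under pics/ and viewed, at most 10 in all, crops included, and the job is handed in when it is done.

Besides the shell and the picture viewer there is one more tool, called after "Request:" by a JSON object that holds its "fn" and its "kwargs", one argument or row to a line. jog_arm: Moves the arm, as the interface text tells. Its arguments: {"type":"object","properties":{"translation":{"type":"array"},"yaw":{"type":"array"},"hand":{"type":"array"}},"required":["translation","yaw","hand"]}

```bash
mkdir -p pics; python3 - <<'E'
from rig import r,cams,ticket
import cv2,numpy as np,pickle
d={}
for n in("scene","top"):
    s=cams.snapshot(n);d[n]=s;cv2.imwrite(f"pics/{n}0.png",s["color"])
    print(n,s["fx"],s["cx"],s["cy"],np.round(s["origin"],3),np.round(s["rotation"],2).tolist(),s["dist_coeffs"])
pickle.dump(d,open("d.pkl","wb"))
print(r.get_state())
E
```

```text
scene 471.3327313582617 319.1003818984841 196.56724956441118 [ 1.27  -0.207  0.854] [[0.29, 0.7, -0.65], [0.96, -0.22, 0.19], [-0.01, -0.68, -0.73]] [-0.02393703  0.          0.          0.          0.        ]
top 363.49036380862 315.31986455171193 198.30257968979373 [ 0.469 -0.015  0.792] [[-0.01, -0.99, 0.13], [-1.0, 0.0, -0.02], [0.02, -0.13, -0.99]] [0.02098088 0.         0.         0.         0.        ]
{'clock': 0.1, 'joints': array([ 6.73812143e+01,  8.64808507e+00,  8.23859782e+01,  2.34376668e-04,
        8.90241890e+01, -7.67615988e+00]), 'qd': array([ 0.07960904, -0.13359501, -0.10342017, -0.01702938, -0.07731628,
        0.08126515]), 'effort': array([ 4.29792955e-03, -7.14381909e+01, -5.71787667e+01, -3.44757282e-04,
        7.30589687e-03, -1.66389850e-05]), 'position': array([0.14819436, 0.55537778, 0.23076499]), 'ee_rot': array([[-9.66184469e-01,  2.57851538e-01, -3.94794116e-04],
       [ 2.57851803e-01,  9.66184025e-01, -9.36921538e-04],
       [ 1.39857108e-04, -1.00703741e-03, -9.99999483e-01]]), 'ft_force': array([-0.15140603,  0.02264031,  0.14443475]), 'moment': array([ 0.01077688, -0.01668901, -0.0065585 ]), 'gripper_force': 0.0, 'finger_gap': 0.08520683353158691}
```

View pics/top0.png

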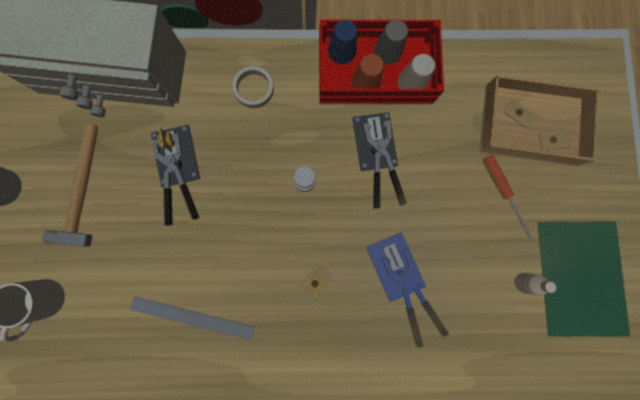

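View pics/scene0.png

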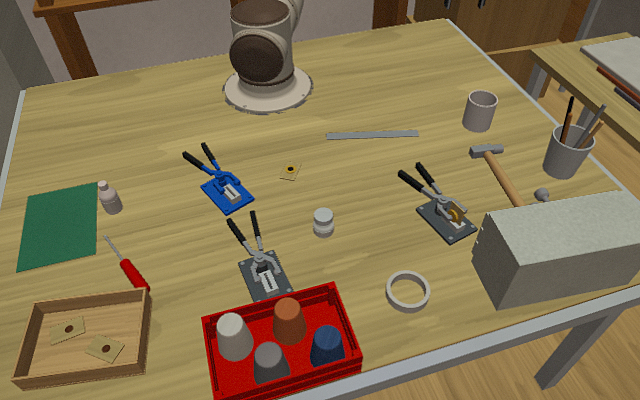

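Candidates in the top view are the grey pliers at (172,165), which have brass and a tag in the jaws, the grey pair at (378,150), which has an empty holder, and the blue pair at (395,270). The first fits the description. I'll confirm it with a crop and measure it.

```bash
cat > h.py <<'E'
import cv2,numpy as np,pickle
def ray(s,uv):
    K=np.array([[s["fx"],0,s["cx"]],[0,s["fy"],s["cy"]],[0,0,1]])
    p=cv2.undistortPoints(np.array(uv,float).reshape(-1,1,2),K,np.array(s["dist_coeffs"])).reshape(-1,2)
    return np.c_[p,np.ones(len(p))]@np.array(s["rotation"]).T
def plane(s,uv,z):
    d=ray(s,uv);o=np.array(s["origin"]);return o+d*((z-o[2])/d[:,2])[:,None]
E
python3 - <<'E'
from h import *
d=pickle.load(open("d.pkl","rb"));s=d["top"];im=s["color"]
a=cv2.resize(im[115:235,130:220],None,fx=5,fy=5,interpolation=cv2.INTER_CUBIC)[:, :400]
a=cv2.resize(im[115:235,135:215],(400,600),interpolation=cv2.INTER_CUBIC)
b=cv2.resize(d["scene"]["color"][150:250,390:480],(400,444),interpolation=cv2.INTER_CUBIC)
b=cv2.copyMakeBorder(b,0,156,0,0,0)
cv2.imwrite("pics/crop.png",np.hstack([a,b]))
roi=np.zeros(im.shape[:2],np.uint8);roi[115:235,135:215]=1
m=((im.max(2)<40)&(roi>0)).astype(np.uint8)
n,l,st,c=cv2.connectedComponentsWithStats(m)
for i in range(1,n):
    if st[i,4]<40: continue
    ys,xs=np.where(l==i);
    rect=cv2.minAreaRect(np.c_[xs,ys].astype(np.float32));bx=cv2.boxPoints(rect)
    print("dark",st[i],c[i],rect);print(np.round(plane(s,bx,.055),4).tolist())
hsv=cv2.cvtColor(im,cv2.COLOR_BGR2HSV)
m=((hsv[...,1]<95)&(roi>0)&(im.max(2)<110)).astype(np.uint8)
cs,_=cv2.findContours(m,cv2.RETR_EXTERNAL,cv2.CHAIN_APPROX_NONE);k=max(cs,key=cv2.contourArea)
print(cv2.minAreaRect(k),cv2.boundingRect(k))
# plate: upper part with rows<190 only
E
```

```text
dark [181 184  17  35 192] [188.92708333 200.97395833] ((188.92784118652344, 200.912353515625), (35.826107025146484, 5.671869277954102), 68.96248626708984)
[[0.5941, 0.2455, 0.055], [0.5983, 0.235, 0.055], [0.5299, 0.2067, 0.055], [0.5258, 0.2171, 0.055]]
dark [165 188   7  37 226] [167.75221239 206.73451327] ((168.0, 206.0), (36.0, 6.0), 90.0)
[[0.5885, 0.275, 0.055], [0.5884, 0.263, 0.055], [0.5154, 0.2597, 0.055], [0.5155, 0.2716, 0.055]]
((178.4634246826172, 174.8292694091797), (97.8176498413086, 48.8838996887207), 79.95065307617188) (148, 124, 54, 103)
```

View pics/crop.png

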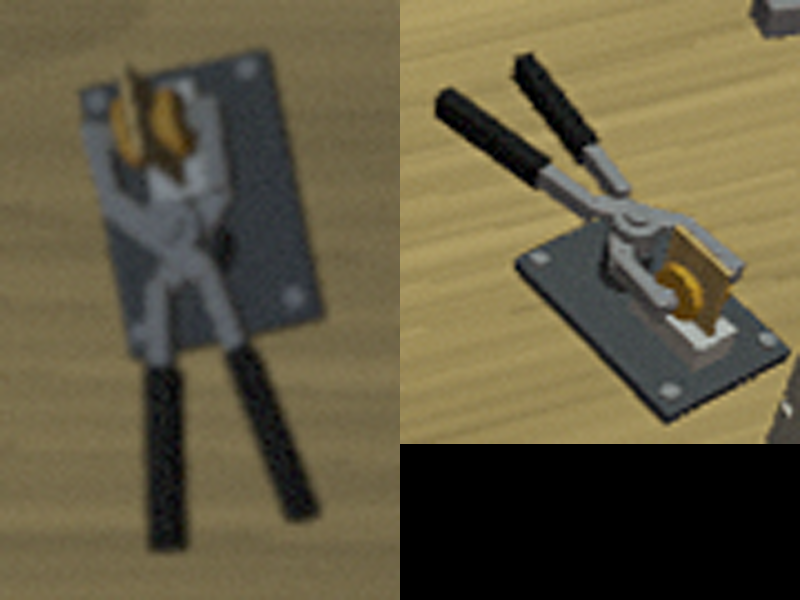

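The crop confirms it: a wooden tag with brass discs stands in the jaws of the left pliers, with grips at about (168,206) and (189,201). The V axis is at about 12.6° and the squeeze point is about (0.541, 0.243). I'll move above it.

Request:
{"fn": "jog_arm", "kwargs": {
  "translation": [
    [-40,-18,0],
    [-80,-35,0],
    [-120,-52,0],
    [-160,-70,0],
    [-200,-87,0],
    [-240,-105,0],
    [-280,-122,0],
    [-320,-140,0]
  ],
  "yaw": [-0.06,-0.12,-0.18,-0.24,-0.3,-0.36,-0.42,-0.48],
  "hand": [-1,-1,-1,-1,-1,-1,-1,-1]
}}

```text
clock: 0.9
position: [0.4224, 0.3364, 0.2311]
ee_rot: [[-0.976, -0.22, -0.0], [-0.22, 0.976, -0.0], [0.0, -0.0, -1.0]]
ft_force: [0.6, 1.5, -0.2]
finger_gap: 0.0852
gripper_force: 0.0
```

Request:
{"fn": "jog_arm", "kwargs": {
  "translation": [
    [-25,-30,0],
    [-50,-60,0],
    [-75,-90,0],
    [-95,-117,0],
    [-95,-117,0],
    [-95,-117,0],
    [-95,-117,0],
    [-95,-117,0]
  ],
  "yaw": [0,0,0,0,0,0,0,0],
  "hand": [-1,-1,-1,-1,-1,-1,-1,-1]
}}

```text
clock: 1.7
position: [0.5389, 0.2449, 0.2314]
ee_rot: [[-0.976, -0.219, 0.0], [-0.219, 0.976, 0.0], [-0.0, 0.0, -1.0]]
ft_force: [-0.1, 0.0, 0.6]
finger_gap: 0.0857
gripper_force: 0.0
```

```bash
python3 - <<'E'
from rig import r,cams
from h import *
s=cams.snapshot("wrist");pickle.dump(s,open("w.pkl","wb"));cv2.imwrite("pics/w1.png",s["color"])
print(s["origin"],np.round(s["rotation"],2).tolist(),r.get_state()["position"])
im=s["color"];m=(im.max(2)<40).astype(np.uint8)
n,l,st,c=cv2.connectedComponentsWithStats(m)
for i in range(1,n):
    if st[i,4]<300: continue
    ys,xs=np.where(l==i);rc=cv2.minAreaRect(np.c_[xs,ys].astype(np.float32))
    print(st[i],rc);print(np.round(plane(s,cv2.boxPoints(rc),.055),4).tolist())
E
```

```text
[0.47295301 0.23093707 0.37374759] [[-0.22, 0.94, 0.26], [0.98, 0.21, 0.06], [0.0, 0.27, -0.96]] [0.53892431 0.24489907 0.23145887]
[    1   245   634   155 40112] ((317.5, 322.0), (633.0, 154.0), -0.0)
[[1.0192, -0.195, 0.055], [0.7146, -0.1499, 0.055], [0.5283, 0.6799, 0.055], [0.7845, 0.8515, 0.055]]
[162 375  46  25 599] ((184.5, 387.0), (24.0, 45.0), 90.0)
[[0.8807, 0.0816, 0.055], [0.863, 0.1491, 0.055], [0.9127, 0.1537, 0.055], [0.9316, 0.0835, 0.055]]
[428 375  45  25 582] ((450.0, 387.0), (44.0, 24.0), 0.0)
[[0.8372, 0.4902, 0.055], [0.7903, 0.4731, 0.055], [0.7778, 0.5401, 0.055], [0.8246, 0.5601, 0.055]]
```

View pics/w1.png

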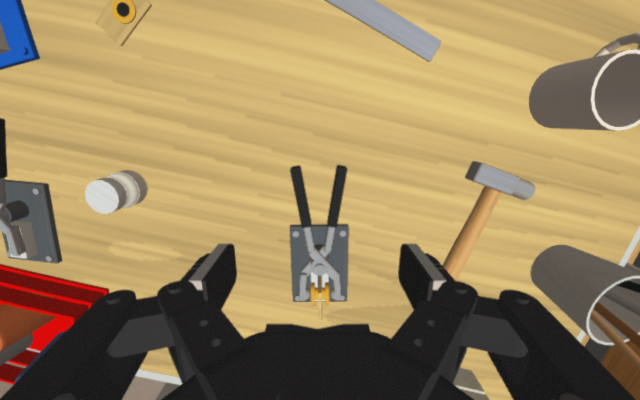

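The wrist view shows the grips at about (301,195) and (337,195), symmetric about the gripper's midline (~column 318). I'll measure them in that region.

```bash
python3 - <<'E'
from h import *
s=pickle.load(open("w.pkl","rb"));im=s["color"]
m=np.zeros(im.shape[:2],np.uint8);m[160:232,280:360]=(im[160:232,280:360].max(2)<60)
n,l,st,c=cv2.connectedComponentsWithStats(m)
R=np.array([[-0.976,-.219],[-.219,.976]])
E=[]
for i in range(1,n):
    if st[i,4]<100: continue
    ys,xs=np.where(l==i);p=plane(s,np.c_[xs,ys],.05)[:,:2]
    q=(p-[.5389,.2449])@R   # tool x,y
    f=np.polyfit(q[:,0],q[:,1],1);print(st[i],"toolx range",q[:,0].min(),q[:,0].max(),"y=",f,"y at ends",np.polyval(f,[q[:,0].min(),q[:,0].max()]))
E
```

```text
[291 167  20  60 519] toolx range -0.05739433044881742 0.01683095305761384 y= [-0.1681274  -0.02245277] y at ends [-0.01280321 -0.02528251]
[327 166  19  61 522] toolx range -0.057390634729121565 0.01802646420993283 y= [0.14480802 0.02690674] y at ends [0.01859611 0.02951712]
```

Request:
{"fn": "jog_arm", "kwargs": {
  "translation": [
    [0,1,30],
    [0,1,65],
    [0,1,100],
    [0,1,135],
    [0,1,165],
    [0,1,190],
    [0,1,205],
    [0,1,207]
  ],
  "yaw": [0,0,0,0,0,0,0,0],
  "hand": [-1,-1,-1,-1,-1,-1,-1,-1]
}}

```text
clock: 2.55
position: [0.5384, 0.2453, 0.0229]
ee_rot: [[-0.976, -0.218, -0.002], [-0.218, 0.976, -0.001], [0.002, -0.0, -1.0]]
ft_force: [-0.4, 0.3, -0.0]
finger_gap: 0.0859
gripper_force: 0.0
```

```bash
python3 - <<'E'
from rig import r,cams
from h import *
s=cams.snapshot("wrist");pickle.dump(s,open("w2.pkl","wb"));cv2.imwrite("pics/w2.png",s["color"][100:350,120:520].repeat(2,0).repeat(2,1))
st=r.get_state();print(st["position"],st["ft_force"])
E
```

```text
[0.53896253 0.24538743 0.02398373] [-0.29987618  0.34302078 -0.82217707]
```

View pics/w2.png

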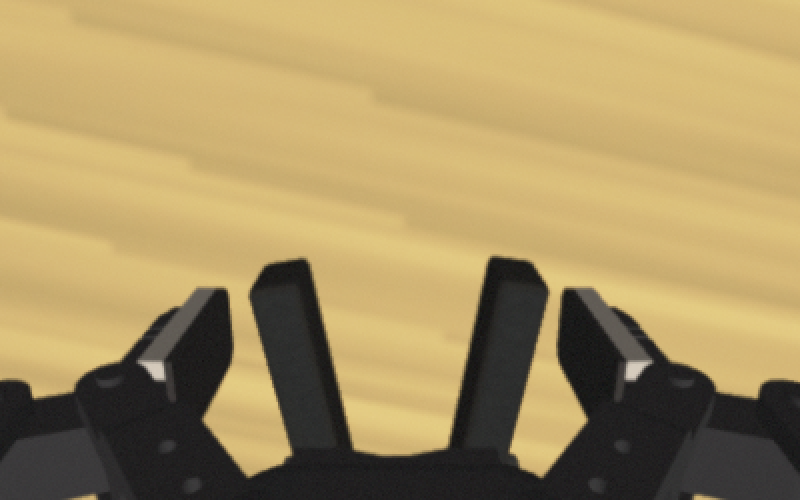

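The pads straddle the grips. In the crop the gaps are about 20 px on the left and 12 px on the right, so the grips sit about 1 mm to tool +y. I'll shift 1 mm and begin the squeeze.

Request:
{"fn": "jog_arm", "kwargs": {
  "translation": [
    [0,1,0],
    [0,1,0],
    [0,1,0],
    [0,1,0],
    [0,1,0],
    [0,1,0],
    [0,1,0],
    [0,1,0]
  ],
  "yaw": [0,0,0,0,0,0,0,0],
  "hand": [-1,-0.8,-0.6,-0.45,-0.4,-0.4,-0.4,-0.4]
}}

```text
clock: 3.4
position: [0.5392, 0.2462, 0.0244]
ee_rot: [[-0.976, -0.217, 0.0], [-0.217, 0.976, 0.0], [-0.0, 0.0, -1.0]]
ft_force: [-0.1, 3.4, 2.2]
finger_gap: 0.0596
gripper_force: 1.6
```

Request:
{"fn": "jog_arm", "kwargs": {
  "translation": [
    [0,0.5,0],
    [0,0.5,0],
    [0,0.5,0],
    [0,0.5,0],
    [0,0.5,0],
    [0,0.5,0],
    [0,0.5,0],
    [0,0.5,0]
  ],
  "yaw": [0,0,0,0,0,0,0,0],
  "hand": [-0.3,-0.2,-0.1,0,0.1,0.2,0.25,0.3]
}}

```text
clock: 4.2
position: [0.5388, 0.2464, 0.0243]
ee_rot: [[-0.976, -0.217, -0.0], [-0.217, 0.976, -0.0], [0.001, -0.0, -1.0]]
ft_force: [-1.8, -3.3, 4.1]
finger_gap: 0.0303
gripper_force: 16.4
```

Request:
{"fn": "jog_arm", "kwargs": {
  "translation": [
    [0,0,0],
    [0,0,0],
    [0,0,0],
    [0,0,0],
    [0,0,0],
    [0,0,0],
    [0,0,0],
    [0,0,0]
  ],
  "yaw": [0,0,0,0,0,0,0,0],
  "hand": [0.35,0.4,0.4,0.4,0.4,0.4,0.4,0.4]
}}

```text
clock: 5.0
position: [0.5388, 0.2466, 0.0245]
ee_rot: [[-0.976, -0.218, -0.0], [-0.218, 0.976, -0.0], [0.0, -0.0, -1.0]]
ft_force: [-5.3, -2.5, 9.3]
finger_gap: 0.0285
gripper_force: 58.3
```

```bash
python3 - <<'E'
from rig import r,cams
from h import *
a=cams.snapshot("top")["color"][115:235,135:215];b=cams.snapshot("scene")["color"][150:250,390:480]
a=cv2.resize(a,(400,600),interpolation=2);b=cv2.copyMakeBorder(cv2.resize(b,(400,444),interpolation=2),0,156,0,0,0)
cv2.imwrite("pics/c2.png",np.hstack([a,b]))
E
```

```text
(no output)
```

View pics/c2.png

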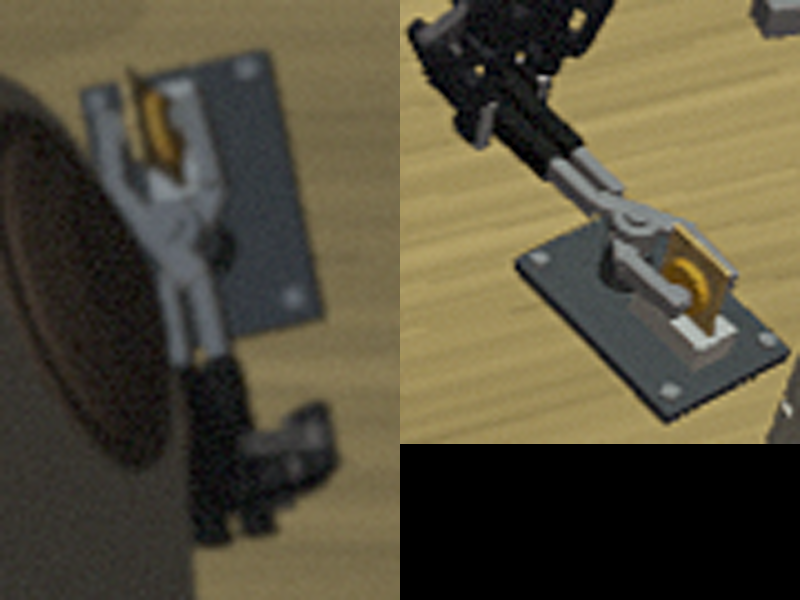

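The handles are parallel and closed against the stop, and the discs lie flat on the tag, which still stands at about (160,120) in the crop. I'll open slowly.

Request:
{"fn": "jog_arm", "kwargs": {
  "translation": [
    [0,0,0],
    [0,0,0],
    [0,0,0],
    [0,0,0],
    [0,0,0],
    [0,0,0],
    [0,0,0],
    [0,0,0]
  ],
  "yaw": [0,0,0,0,0,0,0,0],
  "hand": [0.3,0.2,0.1,0,-0.1,-0.2,-0.3,-0.4]
}}

```text
clock: 5.9
position: [0.5389, 0.2467, 0.0243]
ee_rot: [[-0.976, -0.217, -0.0], [-0.217, 0.976, 0.0], [0.0, 0.0, -1.0]]
ft_force: [1.4, -2.5, -1.8]
finger_gap: 0.0598
gripper_force: 1.3
```

Request:
{"fn": "jog_arm", "kwargs": {
  "translation": [
    [0,0,0],
    [0,0,0],
    [0,0,0],
    [0,0,0],
    [0,0,0],
    [0,0,0],
    [0,0,0],
    [0,0,0]
  ],
  "yaw": [0,0,0,0,0,0,0,0],
  "hand": [-0.5,-0.6,-0.8,-1,-1,-1,-1,-1]
}}

```text
clock: 6.7
position: [0.5389, 0.2466, 0.0243]
ee_rot: [[-0.976, -0.217, -0.0], [-0.217, 0.976, -0.0], [0.0, -0.0, -1.0]]
ft_force: [-0.1, 0.4, -0.2]
finger_gap: 0.0857
gripper_force: 0.0
```

Request:
{"fn": "jog_arm", "kwargs": {
  "translation": [
    [0,0,-10],
    [0,0,-30],
    [0,0,-60],
    [0,0,-95],
    [0,0,-130],
    [0,0,-165],
    [0,0,-190],
    [0,0,-200]
  ],
  "yaw": [0,0,0,0,0,0,0,0],
  "hand": [-1,-1,-1,-1,-1,-1,-1,-1]
}}

```text
clock: 7.5
position: [0.5395, 0.2469, 0.2278]
ee_rot: [[-0.976, -0.218, 0.004], [-0.218, 0.976, 0.001], [-0.004, 0.0, -1.0]]
ft_force: [1.0, -0.9, 0.4]
finger_gap: 0.0855
gripper_force: 0.0
```

Request:
{"fn": "jog_arm", "kwargs": {
  "translation": [
    [20,0,0],
    [60,0,0],
    [100,0,0],
    [140,0,0],
    [160,0,0],
    [160,0,0],
    [160,0,0],
    [160,0,0]
  ],
  "yaw": [0,0,0,0,0,0,0,0],
  "hand": [-1,-1,-1,-1,-1,-1,-1,-1]
}}

```text
clock: 8.3
position: [0.3834, 0.2119, 0.2241]
ee_rot: [[-0.976, -0.217, -0.0], [-0.217, 0.976, -0.0], [0.0, -0.0, -1.0]]
ft_force: [-0.2, -0.5, 0.8]
finger_gap: 0.0852
gripper_force: 0.0
```

```bash
python3 - <<'E'
from rig import r,cams
from h import *
a=cams.snapshot("top")["color"][115:235,135:215];b=cams.snapshot("scene")["color"][150:250,390:480]
a=cv2.resize(a,(400,600),interpolation=2);b=cv2.copyMakeBorder(cv2.resize(b,(400,444),interpolation=2),0,156,0,0,0)
cv2.imwrite("pics/c3.png",np.hstack([a,b]))
E
```

```text
(no output)
```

View pics/c3.png

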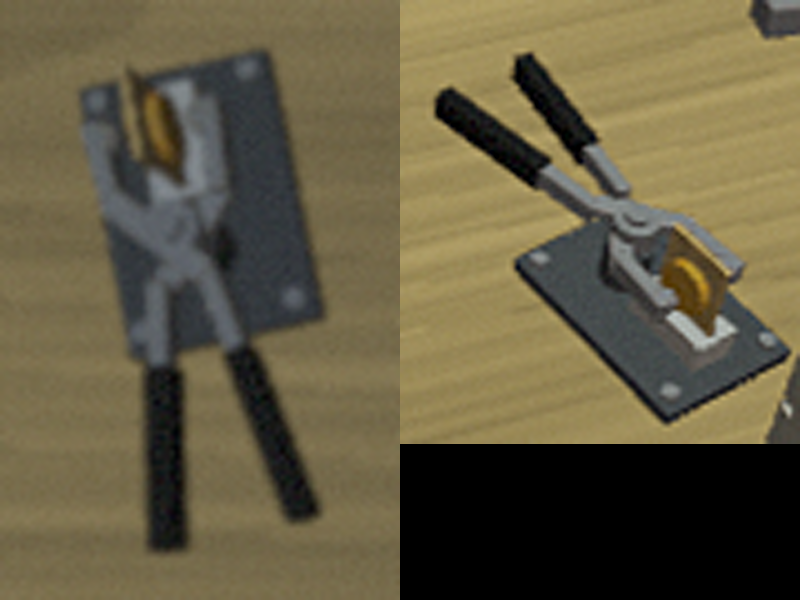

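The handles are back at their open position, the disc lies flat on the tag at about (160,120) in the crop, and the tag is upright in its holder. I'll hand in the job.

```bash
python3 -c "
from rig import ticket
print(ticket.close_job())"
```

```text
the job is handed in; nothing more can be done
None
```

I squeezed the loaded pliers shut and let go: the camera shows the eyelet flat on the tag, the handles sprung open and the tag still standing; the job is handed in at about 8.4 s, with no verdict returned.

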